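Complete the condiment carrier and hold it up for the server

ROBOT

A 6-joint arm with a two-finger parallel gripper is mounted at the origin on a cart in front of the work surface, level with it; the furniture and walls round the work are solid. World frame = base frame: x ahead of the robot, y to its left, z up, the work surface at z = 0. Lengths are in m, angles in rad, forces in N, time in s.
With the tool pointing down it reaches from about 0.375 to 0.9 m from the base axis. Payload 3.1 kg.
Tool frame: the origin (TCP) lies at the very end of the fingers, on their centre line; the grasp point (between the pads) lies 19 mm behind it; z points along the fingers, y is the line along which they close (so a half turn about z gives the same grasp; the last joint's range is limited). The gripper opens to 85 mm and grips with 20 to 120 N. Pads are 22 mm wide; open, the fingers measure 114 mm over their backs; the gripper's body (76 mm by 85 mm) begins 54 mm behind the grasp point. The pads swing forward as they close: fully open they stand 13 mm farther back than shut.
Start: joints at [0.997, 0.527, 1.433, -0, 1.181, -0.178], TCP at [0.241, 0.577, 0.201] pointing down, gripper open.
Joint ranges: [-3.08, 3.08], [-0.75, 2.2], [0.22, 2.44], [-1.43, 4.57], [0, 2.65], [-2.85, 2.85]. Speed limits (rad/s): [2.79, 2.79, 3.14, 3.14, 3.14, 3.14].

INTERFACE

Orientations are given as a rotation vector (axis times angle).
In Python, from cell import robot gives the robot as it stands. The module is installed in compiled form; this text tells all that it offers.
- The arm moves only by the shell command python3 -m jog 'ROWS'. ROWS is a JSON object whose one key "plan" holds a list of rows, each a list of 7 numbers: the closure, from -1 (fully open) to 1 (shut), then the shift along the tool's x, y, z in mm, then the turn, a rotation vector about the tool's x, y, z in degrees. In form: {"plan": [[gripper, dx, dy, dz, rx, ry, rz], ...]}. A call has 1 to 20 rows; each row is the pose to reach, as a shift and turn from the pose commanded when the call began, along the tool's axes at that moment; what a row does not reach only later rows make up. A row lasts 1/10 s, in which the tool goes at most 50 mm and 8.59 degrees, less where a joint would pass 70% of its speed; a pose out of reach is approached as far as the arm can. A call with a gripper value outside its range is refused whole. The fingers move at their own pace and stop on an object; the grip force is fixed at half the most. Time passes only in rows, so rows that repeat a pose let the fingers close. It gives the time, the measured TCP pose, the force, the opening and the grip force at its end, in the units of the state.
- robot.observe(): the state, without advancing time (a new reading comes with each control period).
- robot.capture(name): name is "scene" or "top"; returns the picture (384x512x3 uint8, blue, green, red); there is no depth.
- robot.camera_params(name): a dict with "fx", "fy", "cx", "cy" (pixels), "origin" and "attitude" of the camera in the world. Camera axes: x right, y down, z forward; pixel columns grow to the right and rows downward; lengths in m; the calibration is good to about 2 mm. A picture is of the moment at which its call begins. camera_params takes no time and is no camera call.
- robot.finish_job(): hands the job in; it is judged then, once.
The state is a dict: "t": time; "joints": joint angles; "qvel": joint speeds; "joint_efforts": joint torques, N m; "ee_pos": TCP position; "ee_rot": TCP orientation; "wrist_force": force on the tool from outside, world axes, zero at the start; "ft_torque": the same for the moment, N m; "opening": opening from 0.0 (shut) to 1.0 (fully open); "grasp_force": force on a finger pad.
Only numpy, scipy, OpenCV 4.12 (cv2) and the standard library are available. Lean on these libraries where they do the work, as an engineer would, in place of code of your own. Each camera call takes 0.05 s, during which the arm holds its last target. There are 200 camera calls.

TASK

Stand the loose pepper shaker (the one with dark contents) upright in the empty cup of the steel condiment carrier, setting it down rather than dropping it, and let go of it. Then take the carrier by its black grip, lift it with both shakers about 15 cm straight up off its mat, and finish still holding it there, level and steady, for the server to take. Keep the carrier level all the way, and leave the dropper bottle, the glass and the mug where they stand.

Things in the scene. Friction and masses are not known exactly. Their poses are not given: they have to be found in the camera images.
- carrier: Loose steel condiment carrier, 216 mm long (x), 66 wide (y), 140 tall, 0.45 kg empty. Origin: centre of its underside, z up; starts level on the mat, underside at z = 3 mm. Open round cups 75 mm either side along x: outer diameter 60, inner 54, rim 31 and inner floor 6 mm above the underside. The +x cup is empty, the -x cup holds the salt. Between them two thin rods carry the grip.
- grip (a point): Centre of the carrier's black grip, on its z axis, 120 mm above the underside (a block 50 mm along the carrier's x, 14 mm thick along its y, 40 mm high, so it spans 100 to 140 mm; rounded edges). Axes as the carrier's. Pinch it across the carrier's y.
- empty_cup (a point): Centre of the inner floor of the empty cup, 75 mm to the carrier's +x, 6 mm above its underside. Axes as the carrier's.
- salt_cup (a point): Centre of the inner floor of the other cup, 75 mm to the carrier's -x, 6 mm above its underside. Axes as the carrier's.
- pepper: Loose pepper shaker: round, 44 mm in diameter, 90 mm tall, glass with dark grey contents under a grey dome cap (cap about 34 mm in diameter, upper 20 mm), about 0.1 kg; stands upright on the worktop. Origin: centre of its underside, z up.
- salt: Salt shaker of the same shape with white contents, already standing in the carrier's -x cup; 44 mm in diameter, 90 mm tall, about 0.1 kg. Origin: centre of its underside, z up.
- mat: Dark ribbed rubber drip mat, 130 x 250 x 3 mm, fixed to the worktop, under the carrier (its long side, y, runs along the carrier's x). Origin: centre of its underside. Keep wrist and elbow clear of the wall cabinet behind: it hangs over x > 0.62, y > -0.14, its underside 0.57 m above the worktop.
- dropper: Bystander: brown dropper bottle with black bulb, 34 mm in diameter, 102 mm tall, upright on the worktop. Origin: centre of its underside.
- tumbler: Bystander: clear glass tumbler, mouth down, 58 mm in diameter, 82 mm tall, on the worktop. Origin: centre of its underside.
- mug: Bystander: dark blue mug, 70 mm across, 103 mm over the handle (at its -y), 86 mm tall, on the worktop. Origin: middle of its outline, on the underside.
Mind the look-alikes: they are no part of the job. What is shaped like the pepper but green is not meant.

How it is judged:
On the way, in this order (a step that is already met when the one before it is completed fails the run):
1. the pepper shaker stands in the empty cup, let go, with the carrier still on its mat (z of pepper in the frame of empty_cup between -0.006 and 0.006 m and horizontal distance between pepper and empty_cup below 0.012 m and angle between the z axis of each of pepper, salt and the z axis of carrier, either way round below 0.25 rad and z of salt in the frame of salt_cup between -0.006 and 0.006 m and horizontal distance between salt and salt_cup below 0.012 m and contact force between the fingers and pepper below 0.1 N and height (world z) of carrier below 0.012 m and angle between carrier's own z axis and vertical below 0.1 rad), for 0.2 s.
2. the carrier is held level in the air with both shakers in their cups (z of pepper in the frame of empty_cup between -0.006 and 0.006 m and horizontal distance between pepper and empty_cup below 0.012 m and angle between the z axis of each of pepper, salt and the z axis of carrier, either way round below 0.25 rad and z of salt in the frame of salt_cup between -0.006 and 0.006 m and horizontal distance between salt and salt_cup below 0.012 m and height (world z) of carrier between 0.1 and 0.23 m and angle between carrier's own z axis and vertical below 0.12 rad and contact force between the fingers and carrier above 1 N and horizontal distance between carrier and mat below 0.08 m), for 0.3 s.
At the end, for the whole second after the job is handed in: The fingers alone hold the carrier, underside 10 to 23 cm over the worktop, within 8 cm sideways of the mat's centre, tilt under 0.12 rad, still (0.03 m/s, 0.15 rad/s); both shakers stand on their cup floors (6 mm up/down, 12 mm sideways, 0.25 rad), untouched by the fingers (all of step 2 and linear speed of carrier below 0.03 m/s and angular speed of carrier below 0.15 rad/s and contact force between carrier and mat below 0.05 N and contact force between the fingers and pepper below 0.1 N and contact force between the fingers and salt below 0.1 N and contact force between carrier and dropper below 0.05 N and contact force between carrier and tumbler below 0.05 N and contact force between carrier and mug below 0.05 N); the arm keeps its last pose, push and grip.
It fails at once if the carrier tips by more than 0.3 rad (angle between carrier's own z axis and vertical above 0.3 rad).
It fails at once if the pepper shaker is dropped (moves at over 0.6 m/s untouched by the fingers) (linear speed of pepper above 0.6 m/s and contact force between the fingers and pepper below 0.05 N).
It fails at once if the salt shaker leaves its cup (distance between salt and salt_cup above 0.03 m).
It fails at once if the dropper bottle, the glass or the mug is shifted by more than 3 cm or tipped over (distance of any of dropper, tumbler, mug from where it was at the start of the episode above 0.03 m or angle between any of dropper, tumbler, mug's own z axis and vertical above 0.4 rad).
It also fails if it takes over 58 s, if anything falls off the work surface, if the arm or the gripper's body presses on something with over 40 N, if the wrist force passes 120 N, or if a joint passes its speed limit or range.

## Working session

There is one attempt and no reset: what is moved stays moved. The work goes in short steps, Python scripts to look and compute and a shell command to move; the robot and the scene stay as the last step left them, time stands still between calls to the robot, and variables do not carry over. Pictures are saved under pics/ and viewed, at most 10 in all, crops included, and the job is handed in when it is done.

```bash
mkdir -p pics
python3 - <<'E'
from cell import robot
import cv2
for n in("scene","top"):
    cv2.imwrite(f"pics/{n}0.png",robot.capture(n)); print(robot.camera_params(n))
print(robot.observe())
E
```

```text
{'fx': 450.94938717243235, 'fy': 450.94938717243235, 'cx': 246.97408519198675, 'cy': 187.12736270535117, 'origin': array([-0.09916993, -0.83152779,  0.79268688]), 'attitude': array([-2.08847752,  0.6943743 , -0.34057379])}
{'fx': 369.1815850158397, 'fy': 369.1815850158397, 'cx': 256.0513959198462, 'cy': 193.36383700058664, 'origin': array([ 0.40906796, -0.05968922,  1.27254177]), 'attitude': array([-2.20830076,  2.18450703, -0.05368972])}
{'t': 0.1, 'joints': array([ 9.96481890e-01,  5.28374934e-01,  1.43376707e+00, -2.22356479e-05,
        1.18138357e+00, -1.78500334e-01]), 'qvel': array([-5.55459907e-05, -2.22336383e-03, -3.27957997e-03,  2.85308737e-04,
       -7.57306465e-04,  5.05528025e-05]), 'joint_efforts': array([-5.78941163e-04, -4.43305707e+01, -1.78586537e+01, -3.03846664e-04,
        3.86328378e-03, -1.27573531e-05]), 'ee_pos': array([0.24057171, 0.57609474, 0.20033271]), 'ee_rot': array([-6.17543402e-01, -3.07959298e+00,  2.83490977e-03]), 'wrist_force': array([-0.86999724,  0.51821263, -0.15967759]), 'ft_torque': array([-0.01078893, -0.04093872,  0.02385712]), 'grasp_force': 0.0, 'opening': 1.0028250420194513}
```

View pics/scene0.png

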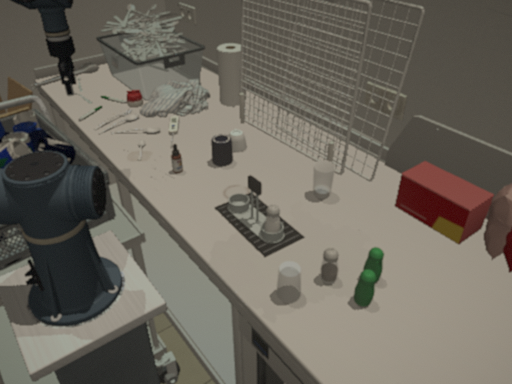

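View pics/top0.png

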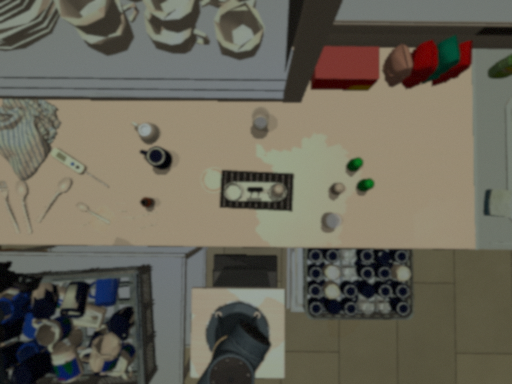

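The scene shows the carrier on its dark mat at scene (258,222), with its empty cup at scene (238,203) / top (232,190). The salt is at scene (271,222) / top (277,190).

Pepper candidates:
- Grey-capped shaker at scene (330,265) / top (337,188). This one fits: grey contents and grey cap.
- Two green shakers at scene (368,288) and (375,262). These are excluded by colour.

I'll confirm with an enlarged crop.

Run:
```python
import cv2,numpy as np
s=cv2.imread("pics/scene0.png");t=cv2.imread("pics/top0.png")
a=cv2.resize(s[165:315,205:395],None,fx=4,fy=4,interpolation=cv2.INTER_CUBIC)[:600]
cv2.imwrite("pics/c1.png",a)
b=cv2.resize(t[140:240,205:385],None,fx=4.4,fy=4.4,interpolation=cv2.INTER_CUBIC)
cv2.imwrite("pics/c2.png",b)
```

```text
(no output)
```

View pics/c1.png

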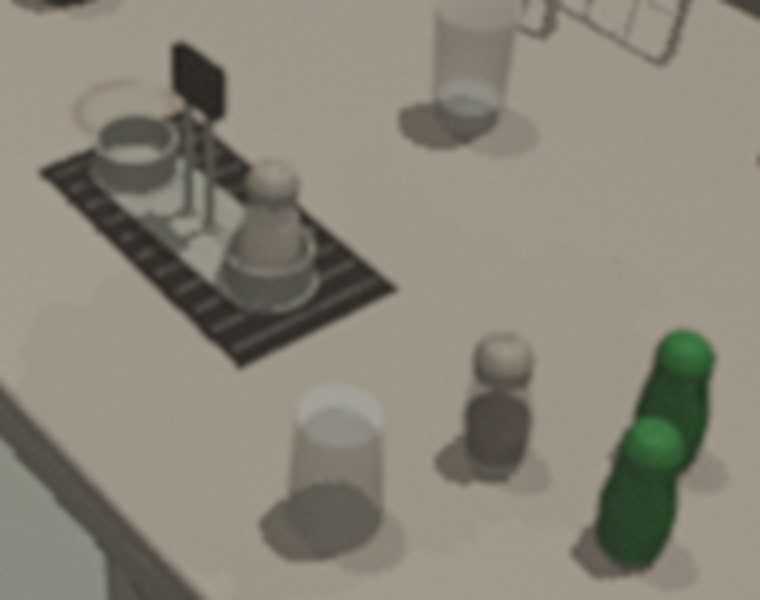

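View pics/c2.png

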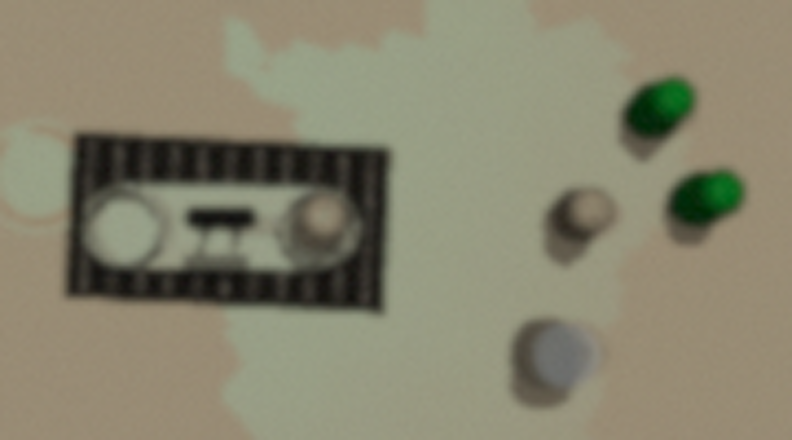

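The crop confirms it: the shaker at scene (330,265) has dark contents and a grey cap, so it is the pepper. The green ones are look-alikes. Next I'll measure positions.

```bash
cat > h.py <<'E'
import cv2,numpy as np
from scipy.spatial.transform import Rotation as R
from cell import robot
P={n:robot.camera_params(n) for n in("scene","top")}
def ray(n,uv):
    p=P[n]; d=R.from_rotvec(p["attitude"]).apply([(uv[0]-p["cx"])/p["fx"],(uv[1]-p["cy"])/p["fy"],1]); return np.array(p["origin"]),d
def onz(n,uv,z):
    o,d=ray(n,uv); return o+d*(z-o[2])/d[2]
def tri(us,ut):
    A=[];b=[]
    for n,u in(("scene",us),("top",ut)):
        o,d=ray(n,u); d/=np.linalg.norm(d); M=np.eye(3)-np.outer(d,d); A.append(M); b.append(M@o)
    x=np.linalg.lstsq(np.vstack(A),np.hstack(b),rcond=None)[0]
    return x,[np.linalg.norm(M@x-c)*1e3 for M,c in zip(A,b)]
E
python3 - <<'E'
from h import *
np.set_printoptions(precision=4,suppress=True)
S=lambda u,v:((u+.5)/4-.5+205,(v+.5)/4-.5+165)
T=lambda u,v:((u+.5)/4.4-.5+205,(v+.5)/4.4-.5+140)
for n,s,t,z in(("pepper cap",S(503,358),T(586,212),.08),("grip",S(198,80),T(221,216),.123),("rim",S(137,137),T(123,230),.034),("saltcap",S(272,181),T(326,214),.088),("glass",S(340,412),T(562,357),.08)):
    print(n,tri(s,t),"scene",onz("scene",s,z),"top",onz("top",t,z))
g=cv2.cvtColor(cv2.imread("pics/top0.png"),cv2.COLOR_BGR2GRAY)[160:220,210:305]
m=cv2.morphologyEx((g<75).astype(np.uint8),cv2.MORPH_CLOSE,np.ones((9,9)))
c=max(cv2.findContours(m,0,2)[0],key=cv2.contourArea)
b=cv2.boxPoints(cv2.minAreaRect(c))+[210,160]
w=np.array([onz("top",q,.003) for q in b]);print("mat",w,w.mean(0),np.linalg.norm(np.diff(w,axis=0),axis=1))
for a,q in((75,"+"),):pass
E
```

```text
pepper cap (array([ 0.4909, -0.3263,  0.0745]), [np.float64(2.4632430294709216), np.float64(2.4632430294701617)]) scene [ 0.4885 -0.3314  0.08  ] top [ 0.4886 -0.3234  0.08  ]
grip (array([ 0.4803, -0.0554,  0.1239]), [np.float64(0.3599288878269071), np.float64(0.3599288878271915)]) scene [ 0.4814 -0.0545  0.123 ] top [ 0.4801 -0.0552  0.123 ]
rim (array([0.4768, 0.0178, 0.0363]), [np.float64(3.506396583965093), np.float64(3.5063965839660614)]) scene [0.4815 0.0184 0.034 ] top [0.4741 0.0199 0.034 ]
saltcap (array([ 0.4837, -0.1312,  0.0858]), [np.float64(1.1451871135247795), np.float64(1.145187113525398)]) scene [ 0.481  -0.1328  0.088 ] top [ 0.4845 -0.1317  0.088 ]
glass (array([ 0.3842, -0.3073,  0.0811]), [np.float64(2.7377940927853617), np.float64(2.7377940927854305)]) scene [ 0.3873 -0.308   0.08  ] top [ 0.382  -0.3059  0.08  ]
mat [[ 0.4248  0.0653  0.003 ]
 [ 0.5502  0.061   0.003 ]
 [ 0.5405 -0.185   0.003 ]
 [ 0.4152 -0.1795  0.003 ]] [ 0.4827 -0.0596  0.003 ] [0.1255 0.2462 0.1254]
```

```bash
cat >> h.py <<'E'
def go(target,ydeg=None,cmd=None):
    "shift (mm, tool axes) and turn (deg) to target; ydeg: world angle of tool y, tool pointing down"
    o=robot.observe(); p=o["ee_pos"]; r=R.from_rotvec(o["ee_rot"])
    if ydeg is None: rv=np.zeros(3)
    else:
        a=np.radians(ydeg); y=np.array([np.cos(a),np.sin(a),0]); z=np.array([0,0,-1.])
        rv=(r.inv()*R.from_matrix(np.c_[np.cross(y,z),y,z])).as_rotvec(degrees=True)
    print("from",p.round(4),"shift",(r.inv().apply(np.array(target)-p)*1e3).round(1),"turn",rv.round(2))
E
python3 - <<'E'
from h import *
np.set_printoptions(precision=4,suppress=True)
S=lambda u,v:((u+.5)/4-.5+205,(v+.5)/4-.5+165)
print("base near edge",onz("scene",S(496,480),0), "base centre guess",onz("scene",S(496,462),0))
print("body widest L/R",onz("scene",S(465,425),.035),onz("scene",S(530,425),.035))
go([.42,.15,.25],0); go([.488,-.327,.25],0)
E
```

```text
base near edge [ 0.4782 -0.3461  0.    ] base centre guess [ 0.4883 -0.3359  0.    ]
body widest L/R [ 0.4686 -0.3264  0.035 ] [ 0.4983 -0.349   0.035 ]
from [0.2406 0.5761 0.2003] shift [-329.8 -324.1  -49.2] turn [-0.11  0.05 67.32]
from [0.2406 0.5761 0.2003] shift [-576.5 -738.   -48.4] turn [-0.11  0.05 67.32]
```

```bash
python3 -m jog '{"plan":[[-1,-330,-324,-49,0,0,67.3],[-1,-330,-324,-49,0,0,67.3],[-1,-330,-324,-49,0,0,67.3],[-1,-330,-324,-49,0,0,67.3],[-1,-330,-324,-49,0,0,67.3],[-1,-330,-324,-49,0,0,67.3],[-1,-330,-324,-49,0,0,67.3],[-1,-330,-324,-49,0,0,67.3],[-1,-330,-324,-49,0,0,67.3],[-1,-577,-739,-48,0,0,67.3],[-1,-577,-739,-48,0,0,67.3],[-1,-577,-739,-48,0,0,67.3],[-1,-577,-739,-48,0,0,67.3],[-1,-577,-739,-48,0,0,67.3],[-1,-577,-739,-48,0,0,67.3],[-1,-577,-739,-48,0,0,67.3],[-1,-577,-739,-48,0,0,67.3],[-1,-577,-739,-48,0,0,67.3],[-1,-577,-739,-48,0,0,67.3],[-1,-577,-739,-48,0,0,67.3]]}'
python3 - <<'E'
from h import *
go([.489,-.328,.12],0); go([.489,-.328,.04],0)
s=robot.capture("scene"); t=robot.capture("top")
a=cv2.resize(s[160:310,250:440],None,fx=4,fy=4,interpolation=cv2.INTER_CUBIC)
cv2.imwrite("pics/d1.png",a)
E
```

```text
t: 2.1
ee_pos: [0.4891, -0.3344, 0.2485]
ee_rot: [2.224, 2.213, -0.003]
wrist_force: [-0.2, 0.7, 0.2]
opening: 1.002
grasp_force: 0.0
from [ 0.4891 -0.3344  0.2485] shift [  6.9  -0.3 128.5] turn [ 0.09  0.22 -0.28]
from [ 0.4891 -0.3344  0.2485] shift [  7.3  -0.4 208.5] turn [ 0.09  0.22 -0.28]
```

View pics/d1.png

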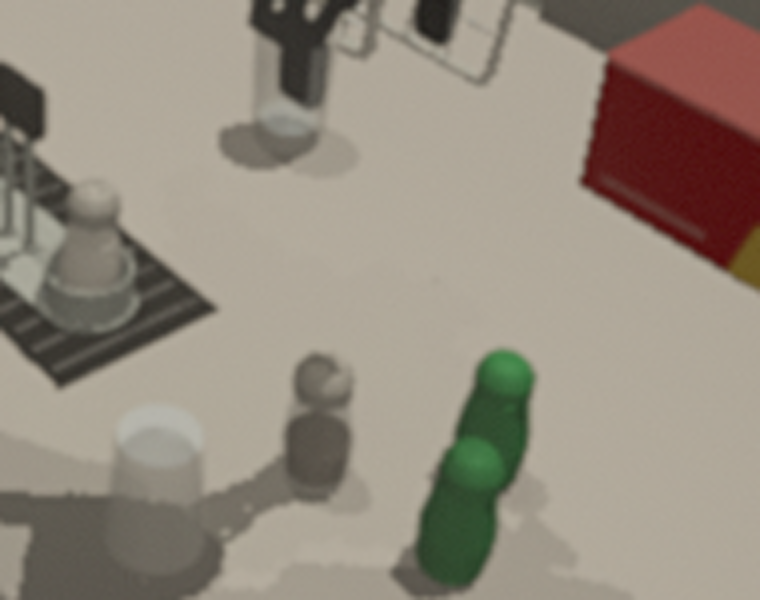

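The picture shows the fingers at (300,60), above and clear of the pepper at (320,430). The greens are at (480,480).

```bash
python3 -m jog '{"plan":[[-1,0,0,40,0,0,0],[-1,0,0,80,0,0,0],[-1,0,0,110,0,0,0],[-1,0,0,120,0,0,0],[-1,0,0,120,0,0,0]]}'
python3 - <<'E'
from h import *
go([.489,-.328,.04],0)
E
```

```text
t: 2.7
ee_pos: [0.4876, -0.3255, 0.128]
ee_rot: [-2.217, -2.22, -0.0]
wrist_force: [0.9, 0.0, -0.4]
opening: 0.998
grasp_force: 0.0
from [ 0.4876 -0.3255  0.128 ] shift [-2.8  1.7 88. ] turn [-0.16 -0.17  0.1 ]
```

```bash
python3 -m jog '{"plan":[[-1,-2.5,1.5,30,0,0,0],[-1,-2.5,1.5,60,0,0,0],[-1,-2.5,1.5,80,0,0,0],[-1,-2.5,1.5,88,0,0,0],[-1,-2.5,1.5,88,0,0,0],[-1,-2.5,1.5,88,0,0,0]]}'
python3 - <<'E'
from h import *
print(robot.observe()["ee_pos"])
cv2.imwrite("pics/e1.png",cv2.resize(np.hstack([robot.capture("scene")[195:320,270:395],robot.capture("top")[130:255,280:405]]),None,fx=3.2,fy=3.2,interpolation=cv2.INTER_CUBIC))
E
```

```text
t: 3.3
ee_pos: [0.4911, -0.3309, 0.0429]
ee_rot: [2.218, 2.22, 0.0]
wrist_force: [-0.1, -0.5, 0.5]
opening: 1.005
grasp_force: 0.0
[ 0.49105222 -0.33093595  0.04289349]
```

View pics/e1.png

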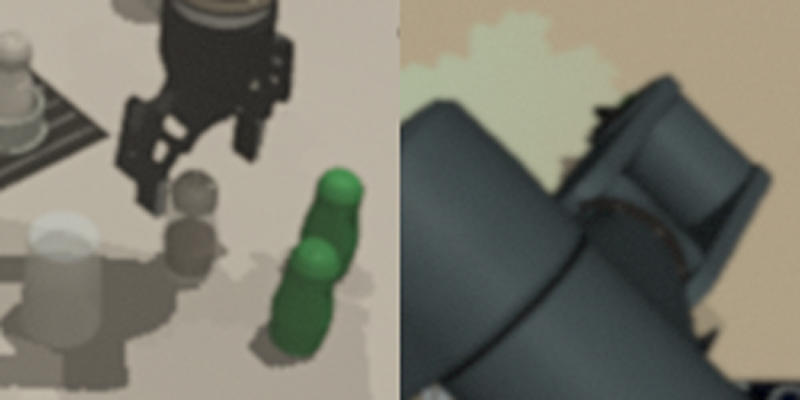

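```bash
cat >> h.py <<'E'
def proj(n,x):
    p=P[n]; c=R.from_rotvec(p["attitude"]).inv().apply(np.array(x)-p["origin"]); return np.array([p["cx"]+p["fx"]*c[0]/c[2],p["cy"]+p["fy"]*c[1]/c[2]])
E
python3 - <<'E'
from h import *
o=robot.observe();print(o["ee_pos"],o["opening"])
for x in([.491,-.331,.043],[.491,-.331,.056],[.491-.05,-.331,.056],[.491+.05,-.331,.056],[.489,-.328,.0],[.489,-.328,.09]):
    print(x,((proj("scene",x)-[270,195])*3.2).round())
for uv in((150,212),(248,158)):
  for z in(.043,.056,.07): print(uv,z,onz("scene",(270+uv[0]/3.2,195+uv[1]/3.2),z).round(4))
E
```

```text
[ 0.49096237 -0.33104016  0.04294789] 0.9990014171944159
[0.491, -0.331, 0.043] [191. 225.]
[0.491, -0.331, 0.056] [192. 212.]
[0.441, -0.331, 0.056] [141. 242.]
[0.541, -0.331, 0.056] [241. 183.]
[0.489, -0.328, 0.0] [181. 266.]
[0.489, -0.328, 0.09] [191. 176.]
(150, 212) 0.043 [ 0.4769 -0.3035  0.043 ]
(150, 212) 0.056 [ 0.4669 -0.3127  0.056 ]
(150, 212) 0.07 [ 0.4561 -0.3226  0.07  ]
(248, 158) 0.043 [ 0.5767 -0.3062  0.043 ]
(248, 158) 0.056 [ 0.565  -0.3153  0.056 ]
(248, 158) 0.07 [ 0.5523 -0.3251  0.07  ]
```

The picture shows the fingertips at (150,210) and (248,155), either side of the pepper cap at (195,190). They look a bit high, so I'll close and check the width.

```bash
python3 -m jog '{"plan":[[-0.6,0,0,0,0,0,0],[-0.4,0,0,0,0,0,0],[-0.2,0,0,0,0,0,0],[0,0,0,0,0,0,0],[0,0,0,0,0,0,0],[0.1,0,0,0,0,0,0],[0.2,0,0,0,0,0,0],[0.3,0,0,0,0,0,0],[0.3,0,0,0,0,0,0]]}'
python3 - <<'E'
from h import *
cv2.imwrite("pics/f1.png",cv2.resize(robot.capture("scene")[195:320,270:420],None,fx=4.8,fy=4.8,interpolation=cv2.INTER_CUBIC))
E
```

```text
t: 4.3
ee_pos: [0.49, -0.3302, 0.0414]
ee_rot: [2.221, 2.222, -0.0]
wrist_force: [0.6, 0.4, 2.7]
opening: 0.358
grasp_force: 30.5
```

View pics/f1.png

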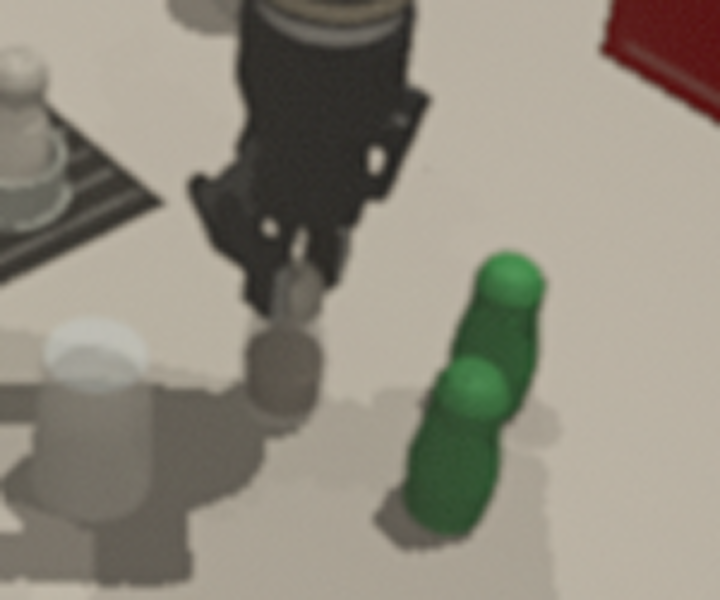

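The opening is about 30 mm, so the pads are at the neck and cap (tips near (290,310)), not on the body. I'll reopen, go about 11 mm lower and regrip.

```bash
python3 -m jog '{"plan":[[0,0,0,0,0,0,0],[-0.3,0,0,0,0,0,0],[-0.6,0,0,0,0,0,0],[-0.6,-0.5,0,3,0,0,0],[-0.6,-0.5,0,7,0,0,0],[-0.6,-0.5,0,11,0,0,0],[-0.6,-0.5,0,11,0,0,0],[-0.6,-0.5,0,11,0,0,0],[-0.3,-0.5,0,11,0,0,0],[-0.1,-0.5,0,11,0,0,0],[0,-0.5,0,11,0,0,0],[0.1,-0.5,0,11,0,0,0],[0.1,-0.5,0,11,0,0,0],[0.2,-0.5,0,11,0,0,0],[0.3,-0.5,0,11,0,0,0],[0.3,-0.5,0,11,0,0,0],[0.3,-0.5,0,11,0,0,0]]}'
```

```text
t: 6.05
ee_pos: [0.49, -0.3308, 0.0306]
ee_rot: [2.221, 2.222, -0.0]
wrist_force: [-0.2, 0.1, 4.5]
opening: 0.363
grasp_force: 50.2
```

```bash
python3 -m jog '{"plan":[[0.4,0,0,0,0,0,0],[0.5,0,0,0,0,0,0],[0.6,0,0,0,0,0,0],[0.6,0,0,0,0,0,0],[0.6,0,0,-3,0,0,0],[0.6,0,0,-10,0,0,0],[0.6,0,0,-20,0,0,0],[0.6,0,0,-20,0,0,0]]}'
python3 - <<'E'
from h import *
s=robot.capture("scene")
cv2.imwrite("pics/g1.png",cv2.resize(s[175:300,270:420],None,fx=4.8,fy=4.8,interpolation=cv2.INTER_CUBIC))
E
```

```text
t: 6.85
ee_pos: [0.4908, -0.3315, 0.0517]
ee_rot: [2.219, 2.22, 0.0]
wrist_force: [0.1, -0.5, -1.3]
opening: 0.359
grasp_force: 59.4
```

View pics/g1.png

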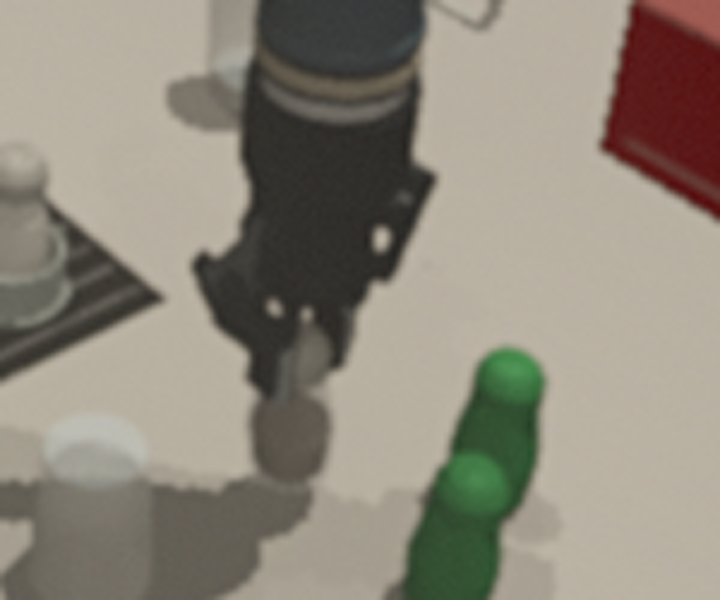

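The pepper is lifted about 20 mm, gripped at its waist (290,390) and hanging upright. Now I'll carry it above the empty cup.

```bash
python3 -m jog '{"plan":[[0.6,0,0,-25,0,0,0],[0.6,0,0,-60,0,0,0],[0.6,0,0,-100,0,0,0],[0.6,0,0,-140,0,0,0],[0.6,15,0,-160,0,0,0],[0.6,45,-1,-165,0,0,0],[0.6,80,-2,-165,0,0,0],[0.6,115,-4,-165,0,0,0],[0.6,150,-5,-165,0,0,0],[0.6,185,-6,-165,0,0,0],[0.6,220,-8,-165,0,0,0],[0.6,255,-10,-165,0,0,0],[0.6,290,-11,-165,0,0,0],[0.6,320,-12,-165,0,0,0],[0.6,340,-13,-165,0,0,0],[0.6,347,-13,-165,0,0,0],[0.6,347,-13,-165,0,0,0],[0.6,347,-13,-165,0,0,0]]}'
python3 - <<'E'
from h import *
go([.4775,.0155,.085],0);go([.4775,.0155,.07],0)
E
```

```text
t: 8.7
ee_pos: [0.477, 0.0156, 0.2152]
ee_rot: [2.221, 2.221, -0.0]
wrist_force: [0.8, -0.1, -1.5]
opening: 0.357
grasp_force: 59.6
from [0.477  0.0156 0.2152] shift [ -0.    0.5 130.2] turn [0.01 0.04 0.01]
from [0.477  0.0156 0.2152] shift [ -0.    0.5 145.2] turn [0.01 0.04 0.01]
```

```bash
python3 -m jog '{"plan":[[0.6,0,0,25,0,0,0],[0.6,0,0,60,0,0,0],[0.6,0,0,95,0,0,0],[0.6,0,0,122,0,0,0],[0.6,0,0,135,0,0,0],[0.6,0,0,135,0,0,0],[0.6,0,0,135,0,0,0]]}'
python3 - <<'E'
from h import *
print(robot.observe()["ee_pos"])
s=robot.capture("scene")
cv2.imwrite("pics/h0.png",s)
cv2.imwrite("pics/h1.png",cv2.resize(s[150:250,200:330],None,fx=6,fy=6,interpolation=cv2.INTER_CUBIC))
E
```

```text
t: 9.4
ee_pos: [0.4774, 0.0153, 0.0803]
ee_rot: [2.222, 2.22, 0.0]
wrist_force: [0.3, 0.1, -0.9]
opening: 0.357
grasp_force: 59.6
[0.47738576 0.01532197 0.08029706]
```

View pics/h1.png

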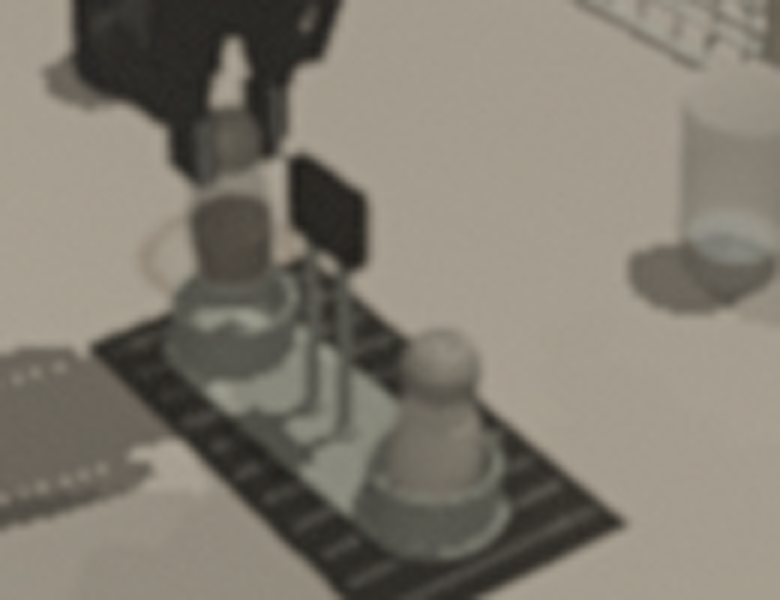

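Run:
```python
from h import *
q=lambda x:((proj("scene",x)-[200,150]+.5)*6-.5).round()
for x in([.4775,.0183,.034],[.4774,.0153,.0495],[.4774,.0193,.0495],[.4774,.0153,.079],[.4774,.0193,.079],[.4774,.0153,.13],[.48,-.0557,.123],[.4837,-.1312,.09]): print(x,q(x))
# effect of 1cm moves
a=q([.4775,.0183,.05]);print("dx",q([.4875,.0183,.05])-a,"dy",q([.4775,.0283,.05])-a)
n=np.array([.4774,.0153,0])-[-.099,-.8315,0];n/=np.linalg.norm(n)
print("near edge base",q(np.array([.4774,.0153,.0495])-.02*n), "near rim outer",q(np.array([.4775,.0183,.034])-.03*n),"far rim",q(np.array([.4775,.0183,.034])+.03*n))
```

```text
[0.4775, 0.0183, 0.034] [229. 299.]
[0.4774, 0.0153, 0.0495] [232. 275.]
[0.4774, 0.0193, 0.0495] [227. 271.]
[0.4774, 0.0153, 0.079] [230. 224.]
[0.4774, 0.0193, 0.079] [225. 220.]
[0.4774, 0.0153, 0.13] [227. 131.]
[0.48, -0.0557, 0.123] [326. 213.]
[0.4837, -0.1312, 0.09] [441. 354.]
dx [17. -8.] dy [-12. -10.]
near edge base [232. 301.] near rim outer [230. 338.] far rim [228. 262.]
```

Run:
```python
from h import *
t=cv2.imread("pics/top0.png");g=cv2.GaussianBlur(cv2.resize(cv2.cvtColor(t,cv2.COLOR_BGR2GRAY)[160:220,210:305],None,fx=8,fy=8,interpolation=cv2.INTER_CUBIC),(0,0),6)
f=lambda u,v:((u+.5)/8-.5+210,(v+.5)/8-.5+160)
c=cv2.HoughCircles(g,cv2.HOUGH_GRADIENT,1,60,param1=40,param2=12,minRadius=52,maxRadius=80)
for u,v,r in c[0][:8]: print(u,v,r,f(u,v),onz("top",f(u,v),.034).round(4))
# steel plate: bright inside the mat
m=np.zeros_like(g);m[40:440,90:660]=(g[40:440,90:660]>85)
m=cv2.morphologyEx(m,cv2.MORPH_OPEN,np.ones((25,25)));m=cv2.morphologyEx(m,cv2.MORPH_CLOSE,np.ones((61,61)))
n,l,st,ce=cv2.connectedComponentsWithStats(m);k=1+st[1:,4].argmax();print(st[k])
b=cv2.minAreaRect(cv2.findContours((l==k).astype(np.uint8),0,2)[0][0]);print(b,[onz("top",f(*q),.015).round(4) for q in cv2.boxPoints(b)])
h=cv2.imread("pics/scene0.png")
G=cv2.GaussianBlur(cv2.resize(cv2.cvtColor(h,cv2.COLOR_BGR2GRAY)[185:245,220:295],None,fx=8,fy=8,interpolation=cv2.INTER_CUBIC),(0,0),2)
G=cv2.cvtColor(cv2.resize(G,(600,480)),cv2.COLOR_GRAY2BGR)
p=lambda x:tuple(int(round(v)) for v in (proj("scene",x)-[220,185]+.5)*8-.5)
for cx,cy,col in((.4775,.0183,(0,0,255)),(.480,.0175,(0,255,0)),(.481,-.1315,(0,255,0))):
  cv2.polylines(G,[np.array([p([cx+.03*np.cos(a),cy+.03*np.sin(a),.034]) for a in np.linspace(0,6.28,60)])],True,col,1)
cv2.imwrite("pics/i1.png",G)
```

```text
364.5 326.5 75.0 (np.float32(255.125), np.float32(200.375)) [ 0.4464 -0.0562  0.034 ]
435.5 270.5 60.9 (np.float32(264.0), np.float32(193.375)) [ 0.4702 -0.0858  0.034 ]
270.5 268.5 61.5 (np.float32(243.375), np.float32(193.125)) [ 0.4703 -0.0165  0.034 ]
182.5 253.5 73.1 (np.float32(232.375), np.float32(191.25)) [0.4762 0.0206 0.034 ]
[    90    172    570    268 100147]
((374.5, 305.5), (267.0, 569.0), 90.0) [array([0.5116, 0.0618, 0.015 ]), array([ 0.5143, -0.1812,  0.015 ]), array([ 0.4005, -0.1819,  0.015 ]), array([0.3978, 0.06  , 0.015 ])]
```

View pics/i1.png

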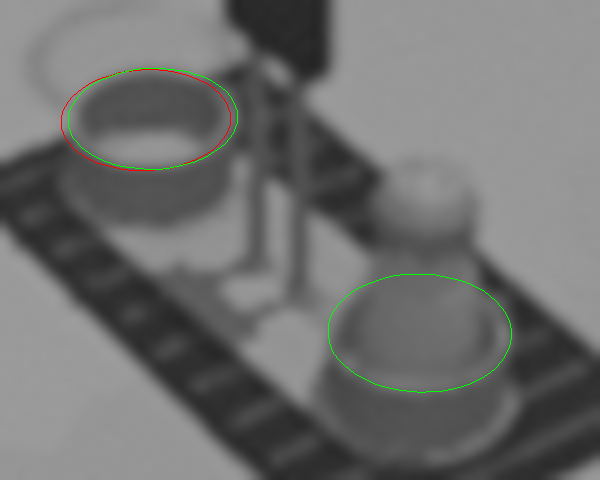

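The overlay shows the projected rim landing on the empty cup's rim, centred near (152,118), so the cup is at about (0.4785, 0.018). I'll shift slightly and lower into it.

```bash
python3 -m jog '{"plan":[[0.6,2,1,0,0,0,0],[0.6,2,1,4,0,0,0],[0.6,2,1,10,0,0,0],[0.6,2,1,16,0,0,0],[0.6,2,1,22,0,0,0],[0.6,2,1,28,0,0,0],[0.6,2,1,32,0,0,0],[0.6,2,1,32,0,0,0]]}'
```

```text
t: 10.25
ee_pos: [0.4772, 0.0184, 0.0474]
ee_rot: [-2.22, -2.221, 0.001]
wrist_force: [-0.8, -0.3, -0.6]
opening: 0.359
grasp_force: 59.6
```

```bash
python3 -m jog '{"plan":[[0.6,0,0,2,0,0,0],[0.6,0,0,4,0,0,0],[0.6,0,0,6,0,0,0],[0.6,0,0,7.5,0,0,0],[0.6,0,0,7.5,0,0,0],[0.6,0,0,7.5,0,0,0]]}'
```

```text
t: 10.85
ee_pos: [0.4778, 0.0183, 0.0407]
ee_rot: [2.221, 2.222, 0.0]
wrist_force: [0.1, 0.5, -1.4]
opening: 0.359
grasp_force: 59.6
```

```bash
python3 -m jog '{"plan":[[0.6,0,0,0.7,0,0,0],[0.6,0,0,1,0,0,0],[0.6,0,0,1,0,0,0],[0.6,0,0,1,0,0,0]]}'; python3 -m jog '{"plan":[[0.6,0,0,0.7,0,0,0],[0.6,0,0,1,0,0,0],[0.6,0,0,1,0,0,0],[0.6,0,0,1,0,0,0]]}'
```

```text
t: 11.25
ee_pos: [0.4778, 0.0183, 0.0397]
ee_rot: [2.221, 2.222, 0.0]
wrist_force: [-0.1, 0.2, -0.9]
opening: 0.353
grasp_force: 59.7
t: 11.65
ee_pos: [0.4779, 0.0183, 0.0396]
ee_rot: [2.22, 2.222, 0.001]
wrist_force: [-0.9, 0.1, 8.3]
opening: 0.357
grasp_force: 60.8
```

```bash
python3 -m jog '{"plan":[[0.6,0,0,-0.5,0,0,0],[0.4,0,0,-0.5,0,0,0],[0.2,0,0,-0.5,0,0,0],[0,0,0,-0.5,0,0,0],[-0.3,0,0,-0.5,0,0,0],[-0.7,0,0,-0.5,0,0,0],[-0.7,0,0,-0.5,0,0,0],[-0.7,0,0,-0.5,0,0,0],[-0.7,0,0,-15,0,0,0],[-0.7,0,0,-40,0,0,0],[-0.7,0,0,-80,0,0,0],[-0.7,0,0,-120,0,0,0],[-0.7,0,0,-150,0,0,0],[-0.7,0,0,-150,0,0,0],[-0.7,0,0,-150,0,0,0]]}'
python3 - <<'E'
from h import *
S=robot.capture("scene"); np.save("s2.npy",S)
s0=cv2.imread("pics/scene0.png")
def dark(im,box):
    x0,y0,x1,y1=box; g=cv2.cvtColor(im,cv2.COLOR_BGR2GRAY)[y0:y1,x0:x1]
    m=(g<60).astype(np.uint8); c=max(cv2.findContours(m,0,2)[0],key=cv2.contourArea); M=cv2.moments(c); return M["m10"]/M["m00"]+x0,M["m01"]/M["m00"]+y0,M["m00"]
for im in(s0,S): print("grip",dark(im,(244,172,266,200)))
print("expect pepper cap",proj("scene",[.4785,.0185,.09]),"now grip expect",proj("scene",[.48,-.0557,.123]))
for r in range(168,206,3): print(r,cv2.cvtColor(S,cv2.COLOR_BGR2GRAY)[r,222:268:2])
go([.48,-.056,.2],0);
E
```

```text
t: 13.15
ee_pos: [0.4778, 0.0183, 0.1891]
ee_rot: [2.22, 2.221, 0.001]
wrist_force: [0.1, -0.5, 1.0]
opening: 0.854
grasp_force: 0.0
grip (254.39322916666666, 185.125, 128.0)
grip (254.39947089947088, 185.22222222222223, 126.0)
expect pepper cap [237.42601058 182.93478159] now grip expect [253.96434598 185.02531281]
168 [144 141 141 140 145 146 155 155 155 156 155 155 155 154 155 155 155 155
 154 155 155 155 154]
171 [156 157 156 156 157 155 155 154 154 155 155 155 156 155 155 155 155 155
 155 155 154 155 154]
174 [156 155 155 155 155 156 156 155 156 155 155 155 155 153 145 155 156 155
 155 155 154 154 155]
177 [155 157 155 155 155 155 156 156 155 155 156 155 154  67  40  60 118 152
 157 156 156 155 156]
180 [156 157 156 156 156 155 129  91  87  97 131 154 155  68  42  45  44  60
 120 151 156 154 155]
183 [156 156 157 157 156 118  95 103 131 138 126 145 155  69  42  43  40  44
  44  68 150 157 156]
186 [157 157 153 145 140 106  87 102 115 108  96 128 152  78  37  43  44  43
  43  58 144 157 155]
189 [156 149 142 149 154 134  89  84  86  90 102 136 144 133  94  42  41  43
  41  57 144 157 156]
192 [150 137 148 154 153 132 123 124 124 126 127 135 149 129 106  91  95  47
  38  57 145 156 155]
195 [154 139 141 152 150 110  76  72  75  77  77  91  95  74  71  77  97  89
  90 136 157 156 156]
198 [157 155 147 123  86  78  71  74  77  79  77  80  84 111  70  86  64  78
 110 151 157 156 156]
201 [157 158 151 114  86  79  71  75  77  77  78  75  92 104  72  84  52  71
  71  69 126 157 156]
204 [ 93  59  52  68  81  93  98 100  92  91  97  99  93  85 104  87  71  77
  74  49  46  77 132]
from [0.4769 0.0185 0.1881] shift [-74.5   3.  -11.9] turn [-0.08 -0.01  0.02]
```

The pepper stands in the cup: its cap is at columns 232–243, where expected. The grip hasn't moved, at (254.4,185.2). Next, the carrier.

```bash
python3 -m jog '{"plan":[[-0.7,-20,1,-12,0,0,0],[-0.7,-50,2,-12,0,0,0],[-0.7,-70,2,-12,0,0,0],[-0.7,-74.5,2.5,-12,0,0,0],[-0.7,-74.5,2.5,-12,0,0,0],[-0.7,-74.5,2.5,10,0,0,0],[-0.7,-74.5,2.5,40,0,0,0],[-0.7,-74.5,2.5,70,0,0,0],[-0.7,-74.5,2.5,90,0,0,0],[-0.7,-74.5,2.5,90,0,0,0],[-0.7,-74.5,2.5,90,0,0,0]]}'
```

```text
t: 14.3
ee_pos: [0.4799, -0.0552, 0.0984]
ee_rot: [-2.219, -2.222, 0.001]
wrist_force: [-0.6, -1.0, 0.9]
opening: 0.852
grasp_force: 0.0
```

```bash
python3 -m jog '{"plan":[[-0.3,0,0,0,0,0,0],[0,0,0,0,0,0,0],[0.2,0,0,0,0,0,0],[0.4,0,0,0,0,0,0],[0.5,0,0,0,0,0,0],[0.55,0,0,0,0,0,0],[0.6,0,0,0,0,0,0],[0.65,0,0,0,0,0,0],[0.7,0,0,0,0,0,0],[0.75,0,0,0,0,0,0],[0.8,0,0,0,0,0,0],[0.9,0,0,0,0,0,0],[1,0,0,0,0,0,0],[1,0,0,0,0,0,0],[1,0,0,0,0,0,0]]}'
python3 - <<'E'
from h import *
S=robot.capture("scene");S0=np.load("s2.npy")
d=cv2.absdiff(S,S0).max(2)[190:250,215:310]; print((d>40).sum(), [ (d[r:r+15]>40).sum() for r in(0,15,30,45)])
E
```

```text
t: 15.8
ee_pos: [0.4806, -0.0562, 0.0989]
ee_rot: [2.221, 2.222, 0.0]
wrist_force: [1.1, -0.3, 4.1]
opening: 0.146
grasp_force: 59.1
599 [np.int64(0), np.int64(55), np.int64(251), np.int64(293)]
```

```bash
python3 -m jog '{"plan":[[1,0,0,-2,0,0,0],[1,0,0,-5,0,0,0],[1,0,0,-10,0,0,0],[1,0,0,-15,0,0,0],[1,0,0,-20,0,0,0],[1,0,0,-20,0,0,0],[1,0,0,-20,0,0,0]]}'
python3 - <<'E'
from h import *
S=robot.capture("scene");g=cv2.cvtColor(S,cv2.COLOR_BGR2GRAY)
S0=cv2.cvtColor(np.load("s2.npy"),cv2.COLOR_BGR2GRAY)
for nm,box in(("pepper",(229,175,247,196)),("salt",(262,200,283,225))):
    x0,y0,x1,y1=box; r=cv2.matchTemplate(g[y0-40:y1+10,x0-15:x1+15],S0[y0:y1,x0:x1],5); _,v,_,l=cv2.minMaxLoc(r); print(nm,v,"moved",l[0]-15,l[1]-40)
for p in([.4785,.0185,.08],[.481,-.131,.08]): print("expect",proj("scene",np.array(p)+[0,0,.02])-proj("scene",p))
E
```

```text
t: 16.55
ee_pos: [0.4804, -0.0562, 0.1189]
ee_rot: [2.221, 2.222, 0.0]
wrist_force: [-0.1, -0.3, -8.5]
opening: 0.14
grasp_force: 58.6
pepper 0.8822821378707886 moved 0 -6
salt 0.6797776222229004 moved -9 -10
expect [-0.20456226 -5.97856796]
expect [ 0.12539208 -6.23231365]
```

```bash
python3 -m jog '{"plan":[[1,0,0,-4,0,0,0],[1,0,0,-12,0,0,0],[1,0,0,-22,0,0,0],[1,0,0,-34,0,0,0],[1,0,0,-46,0,0,0],[1,0,0,-58,0,0,0],[1,0,0,-70,0,0,0],[1,0,0,-82,0,0,0],[1,0,0,-94,0,0,0],[1,0,0,-106,0,0,0],[1,0,0,-116,0,0,0],[1,0,0,-124,0,0,0],[1,0,0,-128,0,0,0],[1,0,0,-130,0,0,0],[1,0,0,-130,0,0,0],[1,0,0,-130,0,0,0],[1,0,0,-130,0,0,0]]}'
python3 - <<'E'
from h import *
S=robot.capture("scene");g=cv2.cvtColor(S,cv2.COLOR_BGR2GRAY); cv2.imwrite("pics/z.png",S)
S0=cv2.cvtColor(np.load("s2.npy"),cv2.COLOR_BGR2GRAY)
for nm,(x0,y0,x1,y1) in(("pepper+cup",(227,176,249,214)),("salt+cup",(257,201,288,245))):
    r=cv2.matchTemplate(cv2.Canny(g,30,80)[y0-75:y1-20,x0-20:x1+20],cv2.Canny(S0,30,80)[y0:y1,x0:x1],5); _,v,_,l=cv2.minMaxLoc(r)
    r2=cv2.matchTemplate(g[y0-75:y1-20,x0-20:x1+20],S0[y0:y1,x0:x1],5); _,v2,_,l2=cv2.minMaxLoc(r2)
    print(nm,v,l[0]-20,l[1]-75,"gray",v2,l2[0]-20,l2[1]-75)
for p in([.4785,.0185,.05],[.481,-.131,.05]): print("expect",proj("scene",np.array(p)+[0,0,.15])-proj("scene",p))
o=robot.observe();print(o["ee_pos"],o["wrist_force"],o["ft_torque"],np.abs(o["qvel"]).max())
E
```

```text
t: 18.3
ee_pos: [0.4799, -0.0561, 0.2482]
ee_rot: [-2.22, -2.221, 0.001]
wrist_force: [0.0, 0.1, -7.4]
opening: 0.145
grasp_force: 58.7
pepper+cup 0.2265779823064804 -17 -63 gray 0.6820366978645325 -15 -59
salt+cup 0.22947357594966888 0 -47 gray 0.4158391058444977 -7 -66
expect [ -1.58675299 -46.37468549]
expect [  0.97559754 -48.48974343]
[ 0.48000792 -0.05606398  0.24821419] [ 0.43544199  0.13473205 -6.91371193] [-0.01477095  0.05473765 -0.01811789] 0.004096055552508556
```

Run:
```python
from h import *
g=cv2.cvtColor(robot.capture("scene"),cv2.COLOR_BGR2GRAY)
S0=cv2.cvtColor(np.load("s2.npy"),cv2.COLOR_BGR2GRAY)
lap=lambda i:cv2.GaussianBlur(cv2.morphologyEx(i,cv2.MORPH_GRADIENT,np.ones((3,3))),(0,0),1)
for nm,box,p in(("pepper",(229,177,247,199),[.4785,.0185,.08]),("cup+",(228,198,249,213),[.4785,.0185,.02]),("salt",(261,202,283,222),[.481,-.131,.08]),("cup-",(259,222,288,243),[.481,-.131,.02])):
    x0,y0,x1,y1=box;p=np.array(p);q=p+[0,0,.15]
    c0=np.linalg.norm(p-P["scene"]["origin"]);c1=np.linalg.norm(q-P["scene"]["origin"]);s=c0/c1
    e=proj("scene",q)-proj("scene",p); T=cv2.resize(lap(S0)[y0:y1,x0:x1],None,fx=s,fy=s)
    px=proj("scene",p); ex=proj("scene",q)+(np.array([x0,y0])-px)*s; a=np.round(ex).astype(int)
    r=cv2.matchTemplate(lap(g)[a[1]-12:a[1]+12+T.shape[0],a[0]-12:a[0]+12+T.shape[1]],T,5);_,v,_,l=cv2.minMaxLoc(r)
    print(nm,round(v,2),"offset from level lift px",np.array(l)-12+a-ex)
```

```text
pepper 0.37 offset from level lift px [-2.7929304   1.30566172]
cup+ 0.86 offset from level lift px [-0.74827894 -0.53622174]
salt 0.52 offset from level lift px [-10.10968568  -9.18957456]
cup- 0.61 offset from level lift px [-0.88864559 -0.29747374]
```

Both cups rose level, within about 1 px of the expected shift. The grip is firm and the arm is still, so I'm handing in.

```bash
python3 -c "
from cell import robot
print(robot.finish_job())"
```

```text
the job is handed in; nothing more can be done
None
```

The pepper shaker is in the empty cup and let go, and the arm is holding the carrier about 15 cm above its mat; the job was handed in at about 18 s and returned no verdict. Both cups rose level to within about 1 px. I could not confirm either shaker's pose after the lift, because the image match on them was poor.

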